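Check the airbrush flask with the pocket pressure gauge

TASK

Check that the compressed-air flask of the cocoa-butter airbrush still has pressure: take the red pocket gauge out of its wooden stand, set it upright over the valve stem on top of the flask and press it straight down until it is firmly sealed and its white rod has been pushed out, then hold it steady at a firm press of about 18 N for two seconds (never press beyond 24 N, the valve is delicate). Then put the gauge back upright in its stand, fully home, let go of it, and leave the other goods where they are.

Things in the scene. Friction and masses are not known exactly. Their poses are not given: they have to be found in the camera images.
- gauge_grip (a point): Point on the axis of the red pocket gauge in the middle of its red barrel (16 mm across, 44 mm long), the place to grasp; z axis up to the rod end. 64 mm above the mouth's edge, 20 mm below the barrel's top. A white rod with a 10 mm button stands 4.5 mm out of the top at rest and up to 15 mm more under pressure, so at most 40 mm above this point. Gauge 84 mm high, 0.13 kg.
- gauge: The same gauge: origin on its axis at the lower edge of its mouth, z axis up to the rod. Below the barrel is a steel head 40 mm high, 28 mm across (30 at the mouth). The mouth faces down: a bore of 17 mm (20 mm in its first 5 mm), 24 mm deep, ending in the seal ring with the rod's foot level in its middle. It starts upright in the stand.
- gauge_rod (a joint): How far the gauge's white rod has been pushed out (m), 0 at rest; a spring of 0.6 N/mm pulls it back in. On a charged flask it reads 0.007 to 0.015, depending on the flask's unknown pressure.
- flask: Squat aluminium air flask with a blue band, fixed, 66 mm across (80 at its foot). Origin on its axis at the counter top, z up. On the axis stands a steel neck, 21 mm across, out of it a brass valve stem, 14 mm across, tapered to 11 mm at its rim 40 mm above the neck; a 5 mm valve pin stands 14 mm out of the stem's rim. The gauge's mouth goes over pin and stem.
- stand: Dark wooden block fixed to the counter, 70 x 70 x 34 mm, with a round chamfered hole in its top, 34 mm across, 24 mm deep, in which the gauge's head stands. Origin at the centre of its underside, below the hole's centre; z up. The hole's floor, on which the gauge's mouth rests when fully home, is 10 mm above the counter.
- bell: Brass service bell, 83 mm across, 56 mm high, a bystander; origin at the centre of its underside.
- gold_box: Gold gift box with a red bow, 52 x 65 x 72 mm, a bystander; origin at the centre of its underside.
- blue_box: Dark blue gift box with a gold bow, 50 x 60 x 68 mm, a bystander; origin at the centre of its underside.
- blue_tin: Round dark blue tin with a gold lid, 63 mm across, 36 mm high, a bystander; origin at the centre of its underside.
- ribbon: Spool of gold ribbon lying flat, 57 mm across, 20 mm high, a bystander; origin at the centre of its underside.
- flask_shoulder (a point): Top of the flask's fixed shoulder on its axis, 64 mm above the counter. The neck is screwed in to an unknown height that no reading gives: stem rim 106 to 132 mm, pin tip 120 to 146 mm above the counter. Lowered, the gauge's rod foot meets the pin first (5 to 9 N push the rod out), up to 14 mm on the seal lands on the rim. From there the stem yields, 4 N more per mm, up to 12 mm.
Mind the look-alikes: they are no part of the job. What is shaped like the flask but green or orange is not meant.

How it is judged:
By the outcome, as a careful person would: the job done as asked, in the order asked, and still so for the second after the job is handed in, with the robot touching nothing.
It also fails if it takes over 58 s, if anything falls off the work surface, if the arm or the gripper's body presses on something with over 40 N, if the wrist force passes 120 N, or if a joint passes its speed limit or range.

ROBOT

A 6-joint arm with a two-finger parallel gripper is mounted at the origin on a cart in front of the work surface, level with it; the furniture and walls round the work are solid. World frame = base frame: x ahead of the robot, y to its left, z up, the work surface at z = 0. Lengths are in m, angles in rad, forces in N, time in s.
With the tool pointing down it reaches from about 0.425 to 0.95 m from the base axis. Payload 3.5 kg.
Tool frame: the origin (TCP) lies at the very end of the fingers, on their centre line; the grasp point (between the pads) lies ctrl.tcp_to_grasp behind it (ctrl.tcp_to_grasp is the distance from the TCP to the grasp point, in m); z points along the fingers, y is the line along which they close (so a half turn about z gives the same grasp; the last joint's range is limited). The gripper opens to 85 mm and grips with 20 to 120 N. Pads are 22 mm wide; open, the fingers measure 114 mm over their backs; the gripper's body (76 mm by 85 mm) begins 54 mm behind the grasp point. The pads swing forward as they close: fully open they stand 13 mm farther back than shut.
Start: joints at [-1.417, 0.286, 1.577, -0, 1.279, -0.15], TCP at [0.202, -0.644, 0.231] pointing down, gripper open.
Joint ranges: [-2.77, 2.77], [-0.9, 2.22], [0.21, 2.48], [-1.53, 4.67], [0.24, 2.81], [-2.84, 2.84]. Speed limits (rad/s): [2.79, 2.79, 3.14, 3.14, 3.14, 3.14].

INTERFACE

Orientations are given as a unit quaternion [x, y, z, w].
In Python, from plant import ctrl gives the robot as it stands.
- The arm moves only by the shell command python3 -m inch 'ROWS' [FORCE]. ROWS is JSON, a list of rows, each an object with "slide": the shift along the tool's x, y, z in cm, a list of three; "turn": the turn about the tool's z in rad; "grip": the finger opening in cm, from 0 to 8.54. A call has 1 to 20 rows; each row is the pose to reach, as a shift and turn from the pose commanded when the call began, along the tool's axes at that moment; what a row does not reach only later rows make up. A row lasts 1/10 s, in which the tool goes at most 50 mm and 8.59 degrees, less where a joint would pass 70% of its speed; a pose out of reach is approached as far as the arm can. A call with a gripper value outside its range is refused whole. The fingers move at their own pace and stop on an object; FORCE is the grip in N (left out, the last holds). Time passes only in rows, so rows that repeat a pose let the fingers close. It gives the time, the measured TCP pose, the force, the opening and the grip force at its end, in the units of the state.
- ctrl.get_state(): the state, without advancing time (a new reading comes with each control period).
- ctrl.read_camera(name): name is "scene" or "top" or "wrist"; returns (picture, depth): 384x512x3 uint8, red, green, blue; 384x512 float32, m along the optical axis (not along the pixel's ray), 0 where there is no reading.
- ctrl.camera_info(name): a dict with "K" (3x3 intrinsics, pixels), "camera_from_world" (4x4, takes a point from world to camera coordinates); the wrist camera has in their place "T_tool_cam" (4x4, takes a point from camera to tool coordinates, whose origin is the TCP and whose axes are the flange's). Camera axes: x right, y down, z forward; pixel columns grow to the right and rows downward; lengths in m; the calibration is good to about 2 mm. The wrist camera is an equidistant fisheye: a pixel r from the principal point sees the ray r / f radians off the axis. A picture is of the moment at which its call begins: read the wrist's pose just before it. camera_info takes no time and is no camera call.
- ctrl.sign_off(): hands the job in; it is judged then, once.
The state is a dict: "time": time; "qpos": joint angles; "dq": joint speeds; "joint_efforts": joint torques, N m; "eef_pos": TCP position; "tcp_rot": TCP orientation; "contact_force": force on the tool from outside, world axes, zero at the start; "wrist_torque": the same for the moment, N m; "opening": opening from 0.0 (shut) to 1.0 (fully open); "finger_force": force on a finger pad.
Only numpy, scipy, OpenCV 4.12 (cv2) and the standard library are available. Lean on these libraries where they do the work, as an engineer would, in place of code of your own. Each camera call takes 0.05 s, during which the arm holds its last target. There are 200 camera calls.

## Working session

There is one attempt and no reset: what is moved stays moved. The work goes in short steps, Python scripts to look and compute and a shell command to move; the robot and the scene stay as the last step left them, time stands still between calls to the robot, and variables do not carry over. Pictures are saved under pics/ and viewed, at most 10 in all, crops included, and the job is handed in when it is done.

```bash
mkdir -p pics; ls; cat > h.py <<'E'
from plant import ctrl
import numpy as np, cv2
from scipy.spatial.transform import Rotation as R
def cam(n):
    s=ctrl.get_state(); p,d=ctrl.read_camera(n); i=ctrl.camera_info(n)
    K=np.array(i["K"])
    if n=="wrist":
        T=np.eye(4);T[:3,:3]=R.from_quat(s["tcp_rot"]).as_matrix();T[:3,3]=s["eef_pos"]
        M=T@np.array(i["T_tool_cam"])
    else: M=np.linalg.inv(np.array(i["camera_from_world"]))
    return p,d,K,M
def pts(d,K,M):
    v,u=np.mgrid[:d.shape[0],:d.shape[1]]
    P=np.stack([(u-K[0,2])/K[0,0]*d,(v-K[1,2])/K[1,1]*d,d],-1)
    return P@M[:3,:3].T+M[:3,3]
E
python3 - <<'E'
from h import *
s=ctrl.get_state();print(s, ctrl.tcp_to_grasp)
a={}
for n in("scene","top"):
    p,d,K,M=cam(n);np.savez(n,p=p,d=d,K=K,M=M);print(n,K,M[:3],d.min(),d.max());a[n]=p
    cv2.imwrite(f"pics/{n}0.png",p[:,:,::-1])
E
```

```text
pics
{'time': 0.0, 'qpos': array([-1.41699740e+00,  2.87194572e-01,  1.57819248e+00, -1.21016322e-06,
        1.27861779e+00, -1.49998311e-01]), 'dq': array([-0.00255365,  0.00184147,  0.00014704,  0.00066372, -0.00138488,
        0.00047427]), 'joint_efforts': array([-1.24571534e-04, -4.05980015e+01, -2.92624730e+01, -1.61687690e-04,
        5.88948184e-03,  4.39777025e-06]), 'eef_pos': array([ 0.20184886, -0.643413  ,  0.22991954]), 'tcp_rot': array([ 9.88484824e-01,  1.51315226e-01, -2.87117541e-06, -1.20609046e-03]), 'contact_force': array([ 0.42082801,  0.4685524 , -0.24385855]), 'wrist_torque': array([0.02704953, 0.02646361, 0.0198925 ]), 'finger_force': 0.0, 'opening': 1.0008970284898588} 0.0187
scene [[497.91793805   0.         249.0012266 ]
 [  0.         497.91793805 192.9220249 ]
 [  0.           0.           1.        ]] [[-0.7547711  -0.49358333  0.43208342  0.04037172]
 [-0.65573306  0.58605997 -0.47597044  0.5127697 ]
 [-0.01829572 -0.64258011 -0.76600004  0.98917548]] 0.0 3.6502943
top [[445.54669554   0.         257.1412043 ]
 [  0.         445.54669554 191.75052551]
 [  0.           0.           1.        ]] [[-0.02059192 -0.98474741  0.17276719  0.34749171]
 [-0.99948489  0.0160214  -0.02780779 -0.02093697]
 [ 0.02461568 -0.17325081 -0.98457007  1.05753641]] 0.0 2.1798663
```

View pics/scene0.png

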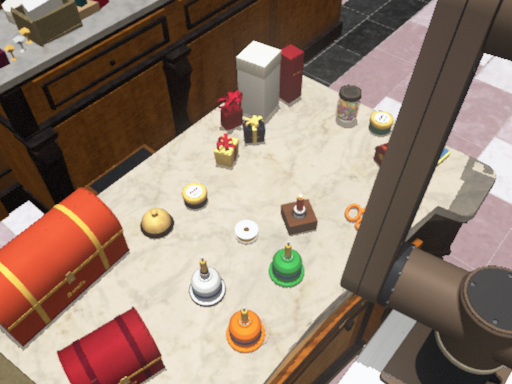

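View pics/top0.png

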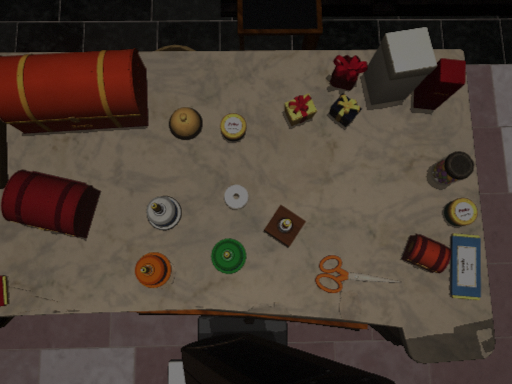

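The scene view shows a silver flask at (207,285), green and orange look-alikes at (287,265) and (245,330), and a wooden block at (299,215). In the top view these are at (163,212), (229,256), (153,270) and (285,226). I'll zoom in on the block and the flask.

```bash
python3 - <<'E'
from h import *
a=np.load("scene.npz");b=np.load("top.npz")
c=lambda p,x,y:cv2.resize(p[y:y+75,x:x+100],(400,300),interpolation=cv2.INTER_CUBIC)
A,B=a["p"],b["p"]
im=np.vstack([np.hstack([c(A,250,170),c(A,160,245)]),np.hstack([c(B,235,185),c(B,115,175)])])
cv2.imwrite("pics/crop1.png",im[:,:,::-1])
for z in(a,b):
    P=pts(z["d"],z["K"],z["M"]);print(np.isfinite(P).all())
Pb=pts(b["d"],b["K"],b["M"]);Pa=pts(a["d"],a["K"],a["M"])
for n,u,v in(("stand",285,226),("standtop",295,236),("flask",163,212),("counter",200,230),("gaugetop",285,224)):print(n,Pb[v,u])
for n,u,v in(("gauge",299,204),("flask",207,285),("counter",260,260)):print(n,Pa[v,u])
E
```

```text
True
True
stand [ 0.44169203 -0.10853784  0.07763493]
standtop [ 0.42239586 -0.13464207  0.03481948]
flask [0.47874688 0.1616277  0.0682392 ]
counter [ 4.43344321e-01  8.63945445e-02 -4.92430417e-05]
gaugetop [ 0.44400861 -0.10680185  0.09857764]
gauge [ 0.44262043 -0.10319672  0.07807717]
flask [0.4676668  0.18287184 0.05605429]
counter [ 0.44566118  0.0347823  -0.00160497]
```

View pics/crop1.png

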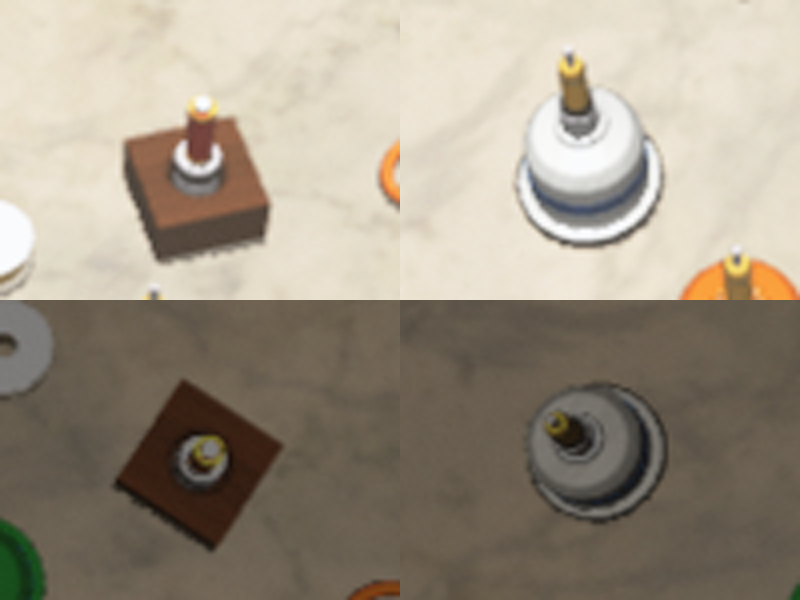

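The crop shows the red gauge upright in the block and the silver flask with its blue band, brass stem and pin. Next I'll measure both axes.

```bash
cat > m.py <<'E'
from h import *
from scipy.optimize import least_squares
def near(P,xy,r,z0,z1):
    m=(np.hypot(P[...,0]-xy[0],P[...,1]-xy[1])<r)&(P[...,2]>z0)&(P[...,2]<z1);return P[m]
def axis(Q,r,xy):
    f=least_squares(lambda c:np.hypot(Q[:,0]-c[0],Q[:,1]-c[1])-r,xy,loss="soft_l1",f_scale=.001);return f.x,np.abs(f.fun).mean()
E
python3 - <<'E'
from m import *
for n in("scene","top"):
    z=np.load(n+".npz");P=pts(z["d"],z["K"],z["M"])
    g=(.44,-.107);f=(.468,.172)
    Q=near(P,g,.025,.056,.093);print(n,"barrel",len(Q),axis(Q,.008,g))
    Q=near(P,g,.03,.0945,.12);print(" button",len(Q),Q.mean(0),Q[:,2].max())
    Q=near(P,g,.06,.031,.038).astype(np.float32)
    print(" standtop",len(Q),Q[:,2].mean(),cv2.minAreaRect(Q[:,:2]))
    Q=near(P,f,.06,.02,.05);print(" flask body",len(Q),axis(Q,.033,f))
    Q=near(P,f,.06,.066,.2);print(" neck+ zmax",len(Q),Q[:,2].max(),np.sort(Q[:,2])[-6:])
    for a,b,r in((.07,.085,.0105),(.092,.12,.0063)):
        Q=near(P,f,.04,a,b);print("  ",a,len(Q),axis(Q,r,f))
    for a in np.arange(.066,.15,.006):
        Q=near(P,f,.04,a,a+.006);print("   z%.3f"%a,len(Q),Q.mean(0) if len(Q) else "",np.ptp(Q,0)[:2] if len(Q) else "")
i=ctrl.camera_info("wrist");print(i)
s=ctrl.get_state();print(R.from_quat(s["tcp_rot"]).as_matrix().round(3))
E
```

```text
scene barrel 67 (array([ 0.44007032, -0.10122376]), np.float64(0.0022953874787697203))
 button 33 [ 0.44470628 -0.11092908  0.09701052] 0.10323095566663765Traceback (most recent call last):
  File "<stdin>", line 8, in <module>
cv2.error: OpenCV(4.12.0) /io/opencv/modules/imgproc/src/convhull.cpp:143: error: (-215:Assertion failed) total >= 0 && (depth == CV_32F || depth == CV_32S) in function 'convexHull'
```

```bash
cat > run.py <<'E'
from m import *
for n in("scene","top"):
    z=np.load(n+".npz");P=pts(z["d"],z["K"],z["M"])
    g=(.44,-.107);f=(.468,.172)
    print(n,"button",near(P,g,.03,.0945,.12).mean(0))
    Q=near(P,g,.06,.031,.038)
    print(" standtop",len(Q),Q[:,2].mean(),cv2.minAreaRect(np.ascontiguousarray(Q[:,:2],np.float32)))
    Q=near(P,f,.06,.02,.05);print(" flask body",len(Q),axis(Q,.033,f))
    Q=near(P,f,.06,.066,.2);print(" zmax",np.sort(Q[:,2])[-6:])
    for a,b,r in((.07,.085,.0105),(.092,.12,.0063)):
        Q=near(P,f,.04,a,b);print("  ",a,len(Q),axis(Q,r,f))
    for a in np.arange(.068,.15,.012):
        Q=near(P,f,.04,a,a+.012);print("   z%.3f"%a,len(Q),Q.mean(0) if len(Q) else "")
i=ctrl.camera_info("wrist");print(i)
s=ctrl.get_state();print(R.from_quat(s["tcp_rot"]).as_matrix().round(3))
# stem and barrel ridge lines by colour
for n in("scene","top"):
    z=np.load(n+".npz");h=cv2.cvtColor(z["p"],cv2.COLOR_RGB2HSV)
    x,y,w,hh=(185,250,45,60) if n=="scene" else (145,195,40,40)
    m=cv2.inRange(h,(12,90,40),(32,255,255))[y:y+hh,x:x+w]
    v,u=np.nonzero(m);print(n,"brass px",len(u),u.mean()+x,v.mean()+y,"u",u.min()+x,u.max()+x,"v",v.min()+y,v.max()+y)
E
python3 run.py
```

```text
scene button [ 0.44470628 -0.11092908  0.09701052]
 standtop 492 0.03508254255831759 ((0.4457365870475769, -0.11215368658304214), (0.07075225561857224, 0.07522356510162354), 56.316925048828125)
 flask body 247 (array([0.48425773, 0.17047062]), np.float64(0.0008702948292894674))
 zmax [0.13457222 0.13537965 0.1367173  0.13823618 0.13874101 0.13904989]
   0.07 46 (array([0.47150401, 0.18174604]), np.float64(0.0033881183192624657))
   0.092 53 (array([0.48363896, 0.17124323]), np.float64(0.0006308955825168348))
   z0.068 29 [0.47858867 0.17587412 0.07280809]
   z0.080 47 [0.47927682 0.17414883 0.08513947]
   z0.092 23 [0.4796995  0.1730866  0.09711461]
   z0.104 20 [0.48009795 0.17441923 0.10992304]
   z0.116 34 [0.48184127 0.17271318 0.12141115]
   z0.128 9 [0.48265712 0.17189125 0.13498673]
   z0.140 0 
top button [ 0.4490499  -0.11094427  0.09794338]
 standtop 671 0.03535173144787139 ((0.4486038088798523, -0.1125187948346138), (0.06989680230617523, 0.0707208439707756), 55.186553955078125)
 flask body 122 (array([0.4864734 , 0.17120802]), np.float64(0.0007640909058016145))
 zmax [0.13
[... 561 characters left out ...]
 , 260.28161387],
       [  0.        , 297.31863964, 198.32645984],
       [  0.        ,   0.        ,   1.        ]]), 'T_tool_cam': array([[ 3.09521179e-04, -9.58324323e-01, -2.85682335e-01,
         7.34309278e-02],
       [ 9.99999914e-01,  3.75339496e-04, -1.75634995e-04,
        -1.05617308e-04],
       [ 2.75543151e-04, -2.85682256e-01,  9.58324357e-01,
        -1.42346834e-01],
       [ 0.00000000e+00,  0.00000000e+00,  0.00000000e+00,
         1.00000000e+00]])}
[[ 0.954  0.299 -0.   ]
 [ 0.299 -0.954  0.002]
 [ 0.    -0.002 -1.   ]]
scene brass px 68 203.05882352941177 265.63235294117646 u 200 206 v 260 272
top brass px 27 153.92592592592592 206.07407407407408 u 151 156 v 203 209
```

The flask axis is at about (0.485, 0.171), with the pin tip at about 0.139 m and so the rim at about 0.125 m. The gauge is at about (0.447, -0.112), and the stand top measures 0.035 m, which fits. Moving above the gauge.

```bash
python3 -m inch '[{"slide":[5,-5.5,0],"turn":0,"grip":8.5},{"slide":[10,-11,0],"turn":0,"grip":8.5},{"slide":[15,-16.5,0],"turn":0,"grip":8.5},{"slide":[20,-22,0],"turn":0,"grip":8.5},{"slide":[25,-27.5,0],"turn":0,"grip":8.5},{"slide":[30,-33,0],"turn":0,"grip":8.5},{"slide":[35,-38.5,0],"turn":0,"grip":8.5},{"slide":[39.3,-43.4,0],"turn":0,"grip":8.5},{"slide":[39.3,-43.4,0],"turn":0,"grip":8.5},{"slide":[39.3,-43.4,0],"turn":0,"grip":8.5},{"slide":[39.3,-43.4,0],"turn":0,"grip":8.5},{"slide":[39.3,-43.4,0],"turn":0,"grip":8.5},{"slide":[39.3,-43.4,0],"turn":0,"grip":8.5},{"slide":[39.3,-43.4,0],"turn":0,"grip":8.5},{"slide":[39.3,-43.4,0],"turn":0,"grip":8.5}]' 60
cat >> h.py <<'E'
def wpts(d,K,M):
    v,u=np.mgrid[:d.shape[0],:d.shape[1]]
    x,y=u-K[0,2],v-K[1,2];r=np.hypot(x,y)+1e-9;t=r/K[0,0]
    s=np.tan(t)/r;P=np.stack([x*s*d,y*s*d,d],-1)
    return P@M[:3,:3].T+M[:3,3]
E
python3 - <<'E'
from m import *
p,d,K,M=cam("wrist");np.savez("w1",p=p,d=d,K=K,M=M)
cv2.imwrite("pics/w1.png",p[:,:,::-1])
P=wpts(d,K,M);g=(.447,-.112)
Q=near(P,g,.03,.0945,.12);print("button",len(Q),Q.mean(0) if len(Q) else "")
Q=near(P,g,.06,.031,.038);print("top",len(Q),cv2.minAreaRect(np.ascontiguousarray(Q[:,:2],np.float32)) if len(Q)>3 else "")
Q=near(P,g,.03,.056,.088);print("barrel",len(Q),axis(Q,.008,g) if len(Q)>5 else "")
s=ctrl.get_state();print(s["eef_pos"],s["contact_force"],R.from_quat(s["tcp_rot"]).as_matrix().round(3),s["qpos"].round(2))
E
```

```text
time: 1.6
eef_pos: [0.4468, -0.113, 0.231]
tcp_rot: [0.989, 0.151, -0.0, 0.0]
contact_force: [-0.9, 0.2, -0.9]
opening: 0.997
finger_force: 0.0
button 99 [ 0.44957808 -0.11002653  0.09755811]
top 2774 ((0.4491768479347229, -0.11005349457263947), (0.07087942212820053, 0.07094945013523102), 55.32942199707031)
barrel 86 (array([ 0.44878141, -0.11024067]), np.float64(0.00012340499673478065))
[ 0.44672289 -0.11330343  0.23110947] [ 0.07565071 -0.08231956  0.53971931] [[ 0.955  0.298 -0.   ]
 [ 0.298 -0.955 -0.   ]
 [-0.    -0.    -1.   ]] [-0.47 -0.2   2.08 -0.    1.26  0.8 ]
```

View pics/w1.png

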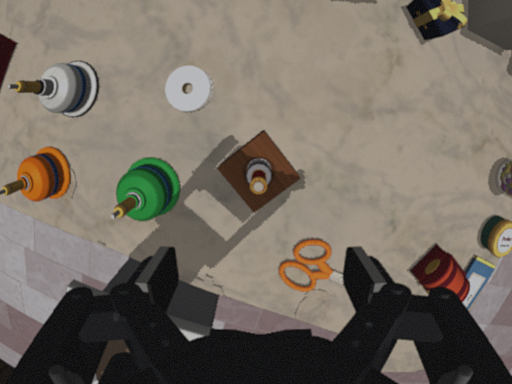

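The wrist view shows the gauge at (258,178) in the block and the silver flask at (68,88). It fits the gauge axis at (0.449, -0.110), agreeing with the other cameras within calibration. Descending and grasping.

```bash
python3 -m inch '[{"slide":[0.27,-0.19,3],"turn":0,"grip":8.5},{"slide":[0.27,-0.19,6],"turn":0,"grip":8.5},{"slide":[0.27,-0.19,9],"turn":0,"grip":8.5},{"slide":[0.27,-0.19,12],"turn":0,"grip":8.5},{"slide":[0.27,-0.19,14.5],"turn":0,"grip":8.5},{"slide":[0.27,-0.19,16.5],"turn":0,"grip":8.5},{"slide":[0.27,-0.19,17.5],"turn":0,"grip":8.5},{"slide":[0.27,-0.19,17.5],"turn":0,"grip":8.5},{"slide":[0.27,-0.19,17.5],"turn":0,"grip":8.5},{"slide":[0.27,-0.19,17.5],"turn":0,"grip":4},{"slide":[0.27,-0.19,17.5],"turn":0,"grip":3},{"slide":[0.27,-0.19,17.5],"turn":0,"grip":2},{"slide":[0.27,-0.19,17.5],"turn":0,"grip":1.2},{"slide":[0.27,-0.19,17.5],"turn":0,"grip":1},{"slide":[0.27,-0.19,17.5],"turn":0,"grip":1},{"slide":[0.27,-0.19,17.5],"turn":0,"grip":1},{"slide":[0.27,-0.19,17.5],"turn":0,"grip":1},{"slide":[0.27,-0.19,17.5],"turn":0,"grip":1}]' 60
```

```text
time: 3.45
eef_pos: [0.4495, -0.1099, 0.0567]
tcp_rot: [0.988, 0.151, 0.0, 0.0]
contact_force: [-0.3, 0.2, 3.7]
opening: 0.169
finger_force: 58.4
```

```bash
python3 -m inch '[{"slide":[0,0,0],"turn":0,"grip":1},{"slide":[0,0,0],"turn":0,"grip":1},{"slide":[0,0,-1],"turn":0,"grip":1},{"slide":[0,0,-3],"turn":0,"grip":1},{"slide":[0,0,-6],"turn":0,"grip":1},{"slide":[0,0,-9],"turn":0,"grip":1},{"slide":[0,0,-12],"turn":0,"grip":1},{"slide":[0,0,-15],"turn":0,"grip":1},{"slide":[0,0,-18],"turn":0,"grip":1},{"slide":[0,0,-19],"turn":0,"grip":1},{"slide":[0,0,-19],"turn":0,"grip":1},{"slide":[0,0,-19],"turn":0,"grip":1}]' 90
python3 - <<'E'
from m import *
z=np.load("w1.npz");P=wpts(z["d"],z["K"],z["M"]);f=(.485,.171)
Q=near(P,f,.045,.02,.045);print("body",len(Q),axis(Q,.033,f))
Q=near(P,f,.03,.092,.12);print("stem",len(Q),axis(Q,.0063,f))
s=ctrl.get_state();print(s["eef_pos"],R.from_quat(s["tcp_rot"]).as_matrix().round(4),s["contact_force"],s["finger_force"],s["opening"])
E
```

```text
time: 4.65
eef_pos: [0.4482, -0.1093, 0.2445]
tcp_rot: [0.988, 0.151, -0.001, -0.001]
contact_force: [-0.1, 0.2, -1.5]
opening: 0.165
finger_force: 88.1
body 497 (array([0.4867546 , 0.17335728]), np.float64(0.00047991845378063397))
stem 202 (array([0.48685918, 0.17270357]), np.float64(0.0005682859401492914))
[ 0.44823153 -0.10934482  0.24446259] [[ 0.9542  0.2991 -0.0027]
 [ 0.2991 -0.9542  0.0013]
 [-0.0022 -0.0021 -1.    ]] [-0.09831691  0.17440284 -1.46608291] 88.0641782283783 0.16460166075295588
```

```bash
python3 -m inch '[{"slide":[1,-2.1,0],"turn":0,"grip":1},{"slide":[2.5,-5.3,0],"turn":0,"grip":1},{"slide":[4,-8.5,0],"turn":0,"grip":1},{"slide":[5.5,-11.7,0],"turn":0,"grip":1},{"slide":[7,-14.9,0],"turn":0,"grip":1},{"slide":[8.5,-18.1,0],"turn":0,"grip":1},{"slide":[10,-21.3,0],"turn":0,"grip":1},{"slide":[11.3,-24.1,0],"turn":0,"grip":1},{"slide":[12,-25.7,0],"turn":0,"grip":1},{"slide":[12,-25.7,0],"turn":0,"grip":1},{"slide":[12,-25.7,0],"turn":0,"grip":1},{"slide":[12,-25.7,0],"turn":0,"grip":1}]'
cat > look.py <<'E'
from m import *
import sys
s=ctrl.get_state()
p,d,K,M=cam("wrist");np.savez("w2",p=p,d=d,K=K,M=M);cv2.imwrite(f"pics/{sys.argv[1]}.png",p[:,:,::-1])
P=wpts(d,K,M);e=s["eef_pos"];f=(.486,.172)
Q=near(P,f,.045,.02,.045);print("body",len(Q),axis(Q,.033,f) if len(Q)>9 else "")
Q=near(P,f,.025,.092,.12);print("stem",len(Q),axis(Q,.0063,f)if len(Q)>9 else "")
Q=near(P,f,.025,.129,.15);print("pin",len(Q),Q.mean(0)if len(Q) else"",Q[:,2].max() if len(Q) else "")
# held gauge: head radius 14, mouth at about e.z-.047
z0=e[2]-.047
for a,b,r in((.006,.036,.014),(.0,.004,.015)):
    Q=near(P,e[:2],.03,z0+a,z0+b);print("head",len(Q),axis(Q,r,e[:2])if len(Q)>9 else"",Q[:,2].min()if len(Q) else"")
Q=near(P,e[:2],.03,z0-.01,z0+.038);print("head zmin",np.sort(Q[:,2])[:5]-e[2] if len(Q) else "")
Q=near(P,e[:2],.03,z0+.006,z0+.021);print("head lo",axis(Q,.014,e[:2])[0]if len(Q)>9 else"")
Q=near(P,e[:2],.03,z0+.021,z0+.037);print("head hi",axis(Q,.014,e[:2])[0]if len(Q)>9 else"")
print(e,R.from_quat(s["tcp_rot"]).as_matrix().round(4)[:,2],s["contact_force"],s["finger_force"],s["opening"],s["qpos"].round(2))
E
python3 look.py w2
```

```text
time: 5.85
eef_pos: [0.4862, 0.1705, 0.245]
tcp_rot: [0.989, 0.151, -0.001, 0.0]
contact_force: [-0.2, -0.9, -1.1]
opening: 0.163
finger_force: 88.2
body 138 (array([0.48742881, 0.17332785]), np.float64(0.0002782351533000143))
stem 132 (array([0.48733113, 0.17325091]), np.float64(0.00039659105117793804))
pin 30 [0.48740715 0.17326339 0.13441374] 0.13579475609531944
head 685 (array([0.48566956, 0.17025797]), np.float64(0.0002423811420797036)) 0.20404874124450278
head 93 (array([0.4853235 , 0.17004182]), np.float64(0.00028109066670291445)) 0.1985809132159888
head zmin [-0.04646007 -0.04642122 -0.04635308 -0.04626564 -0.04620299]
head lo [0.48557997 0.17020903]
head hi [0.48573934 0.17028246]
[0.48623238 0.17053063 0.24504098] [-2.2e-03 -7.0e-04 -1.0e+00] [-0.24275834 -0.88271879 -1.14522701] 88.15251588821411 0.16271967459743567 [ 0.14 -0.08  1.95 -0.    1.28  1.41]
```

View pics/w2.png

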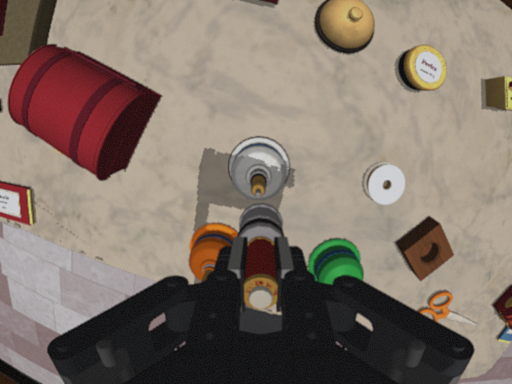

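The wrist view shows the held gauge at (262,250), upright, and the stem and pin at (258,185) just ahead of it. Measured together, the gauge sits 1.8 mm off in x and 3.1 mm off in y. I'll correct that, go lower and look again.

```bash
python3 -m inch '[{"slide":[0.26,-0.24,1],"turn":0,"grip":1},{"slide":[0.26,-0.24,2],"turn":0,"grip":1},{"slide":[0.26,-0.24,3],"turn":0,"grip":1},{"slide":[0.26,-0.24,4],"turn":0,"grip":1},{"slide":[0.26,-0.24,4.5],"turn":0,"grip":1},{"slide":[0.26,-0.24,4.5],"turn":0,"grip":1},{"slide":[0.26,-0.24,4.5],"turn":0,"grip":1},{"slide":[0.26,-0.24,4.5],"turn":0,"grip":1},{"slide":[0.26,-0.24,4.5],"turn":0,"grip":1}]'
python3 look.py w3
```

```text
time: 6.8
eef_pos: [0.4889, 0.1745, 0.202]
tcp_rot: [0.988, 0.151, 0.001, 0.0]
contact_force: [-0.6, -0.2, -0.6]
opening: 0.165
finger_force: 88.2
body 198 (array([0.48714806, 0.1732162 ]), np.float64(0.00028158736947284823))
stem 153 (array([0.48737932, 0.17329375]), np.float64(0.0002516805519061348))
pin 0  
head 694 (array([0.4884265 , 0.17425017]), np.float64(0.0002442565202489773)) 0.1610991487809939
head 82 (array([0.48824499, 0.17410721]), np.float64(0.0002553164924196987)) 0.15579257480322406
head zmin [-0.04620808 -0.04603448 -0.04602522 -0.04584543 -0.04578854]
head lo [0.48837591 0.17420449]
head hi [0.48845823 0.17428261]
[0.48889688 0.17451201 0.20200065] [ 1.3e-03  2.0e-04 -1.0e+00] [-0.58361338 -0.22554218 -0.59798057] 88.15155386924744 0.16522345700042163 [ 0.15 -0.03  1.99 -0.    1.19  1.41]
```

```bash
python3 -m inch '[{"slide":[-0.1,0.06,0.5],"turn":0,"grip":1},{"slide":[-0.1,0.06,1],"turn":0,"grip":1},{"slide":[-0.1,0.06,1.2],"turn":0,"grip":1},{"slide":[-0.1,0.06,1.2],"turn":0,"grip":1},{"slide":[-0.1,0.06,1.2],"turn":0,"grip":1},{"slide":[-0.1,0.06,1.2],"turn":0,"grip":1}]'
python3 look.py w4
```

```text
time: 7.45
eef_pos: [0.4879, 0.1736, 0.1895]
tcp_rot: [0.988, 0.151, 0.0, -0.0]
contact_force: [-0.1, 0.0, -1.5]
opening: 0.164
finger_force: 88.2
body 216 (array([0.48709758, 0.17324896]), np.float64(0.00028628732057344575))
stem 116 (array([0.4874943 , 0.17331705]), np.float64(0.00018776713098742968))
pin 210 [0.49754085 0.17675629 0.14667348] 0.14999401130574352
head 680 (array([0.487388  , 0.17336765]), np.float64(0.00025684666331053554)) 0.148535306512274
head 91 (array([0.4870762 , 0.17308379]), np.float64(0.0003349641585669913)) 0.14317557638575282
head zmin [-0.04633634 -0.04626284 -0.04589476 -0.04584786 -0.04583734]
head lo [0.48730603 0.17332461]
head hi [0.48744021 0.17340393]
[0.48789133 0.17360194 0.18951191] [ 3.e-04  1.e-04 -1.e+00] [-0.09863348  0.02169227 -1.51139112] 88.15190434455872 0.16424843978772938 [ 0.15 -0.02  2.    0.    1.17  1.41]
```

The gauge and stem are now aligned to within about 0.2 mm. Going down over the pin.

```bash
python3 -m inch '[{"slide":[0,0,0.4],"turn":0,"grip":1},{"slide":[0,0,0.8],"turn":0,"grip":1},{"slide":[0,0,1.2],"turn":0,"grip":1},{"slide":[0,0,1.6],"turn":0,"grip":1},{"slide":[0,0,2],"turn":0,"grip":1},{"slide":[0,0,2.3],"turn":0,"grip":1},{"slide":[0,0,2.6],"turn":0,"grip":1},{"slide":[0,0,2.6],"turn":0,"grip":1},{"slide":[0,0,2.6],"turn":0,"grip":1},{"slide":[0,0,2.6],"turn":0,"grip":1}]'
```

```text
time: 8.5
eef_pos: [0.4879, 0.1736, 0.1636]
tcp_rot: [0.988, 0.151, 0.0, 0.0]
contact_force: [0.3, -1.0, -0.8]
opening: 0.16
finger_force: 88.2
```

```bash
python3 -m inch '[{"slide":[0,0,0.2],"turn":0,"grip":1},{"slide":[0,0,0.4],"turn":0,"grip":1},{"slide":[0,0,0.6],"turn":0,"grip":1},{"slide":[0,0,0.8],"turn":0,"grip":1},{"slide":[0,0,0.8],"turn":0,"grip":1},{"slide":[0,0,0.8],"turn":0,"grip":1}]'
```

```text
time: 9.1
eef_pos: [0.4879, 0.1736, 0.1556]
tcp_rot: [0.988, 0.151, 0.0, -0.0]
contact_force: [-1.4, 0.1, 1.4]
opening: 0.163
finger_force: 88.2
```

```bash
python3 -m inch '[{"slide":[0,0,0.1],"turn":0,"grip":1},{"slide":[0,0,0.3],"turn":0,"grip":1},{"slide":[0,0,0.5],"turn":0,"grip":1},{"slide":[0,0,0.5],"turn":0,"grip":1},{"slide":[0,0,0.5],"turn":0,"grip":1}]'
```

```text
time: 9.6
eef_pos: [0.488, 0.1736, 0.1508]
tcp_rot: [0.988, 0.151, 0.0, 0.0]
contact_force: [-0.8, -0.7, 3.9]
opening: 0.162
finger_force: 88.4
```

```bash
python3 -m inch '[{"slide":[0,0,0.1],"turn":0,"grip":1},{"slide":[0,0,0.2],"turn":0,"grip":1},{"slide":[0,0,0.3],"turn":0,"grip":1},{"slide":[0,0,0.3],"turn":0,"grip":1},{"slide":[0,0,0.3],"turn":0,"grip":1}]'
```

```text
time: 10.1
eef_pos: [0.488, 0.1736, 0.1477]
tcp_rot: [0.988, 0.151, 0.0, -0.0]
contact_force: [-1.5, -0.5, 4.8]
opening: 0.163
finger_force: 88.6
```

```bash
python3 -m inch '[{"slide":[0,0,0.1],"turn":0,"grip":1},{"slide":[0,0,0.2],"turn":0,"grip":1},{"slide":[0,0,0.2],"turn":0,"grip":1},{"slide":[0,0,0.2],"turn":0,"grip":1}]'
```

```text
time: 10.5
eef_pos: [0.4881, 0.1736, 0.146]
tcp_rot: [0.988, 0.151, 0.0, -0.0]
contact_force: [-1.9, -0.7, 7.3]
opening: 0.168
finger_force: 88.6
```

```bash
python3 -m inch '[{"slide":[0,0,0.1],"turn":0,"grip":1},{"slide":[0,0,0.15],"turn":0,"grip":1},{"slide":[0,0,0.15],"turn":0,"grip":1},{"slide":[0,0,0.15],"turn":0,"grip":1}]'
```

```text
time: 10.9
eef_pos: [0.4881, 0.1736, 0.1445]
tcp_rot: [0.988, 0.151, 0.0, 0.0]
contact_force: [-2.3, -0.6, 5.9]
opening: 0.165
finger_force: 88.7
```

```bash
python3 -m inch '[{"slide":[0,0,0.1],"turn":0,"grip":1},{"slide":[0,0,0.1],"turn":0,"grip":1},{"slide":[0,0,0.1],"turn":0,"grip":1}]'
```

```text
time: 11.2
eef_pos: [0.4881, 0.1736, 0.1437]
tcp_rot: [0.988, 0.151, 0.0, 0.0]
contact_force: [-2.4, -0.3, 7.6]
opening: 0.164
finger_force: 88.8
```

```bash
python3 -m inch '[{"slide":[-0.04,0,0.1],"turn":0,"grip":1},{"slide":[-0.04,0,0.1],"turn":0,"grip":1},{"slide":[-0.04,0,0.1],"turn":0,"grip":1}]'
```

```text
time: 11.5
eef_pos: [0.4881, 0.1736, 0.1433]
tcp_rot: [0.988, 0.151, 0.001, -0.0]
contact_force: [-2.0, -0.1, 8.6]
opening: 0.161
finger_force: 89.0
```

```bash
python3 -m inch '[{"slide":[0,0,0.1],"turn":0,"grip":1},{"slide":[0,0,0.1],"turn":0,"grip":1},{"slide":[0,0,0.1],"turn":0,"grip":1}]'; cat > f.py <<'E'
from plant import ctrl
import numpy as np
F=[]
for _ in range(6): F.append(ctrl.get_state()["contact_force"]);ctrl.read_camera("wrist")
print(np.mean(F,0).round(2),np.std(F,0).round(2),ctrl.get_state()["eef_pos"].round(4))
E
python3 f.py
```

```text
time: 11.8
eef_pos: [0.4882, 0.1736, 0.1427]
tcp_rot: [0.988, 0.151, 0.001, -0.0]
contact_force: [-3.4, 0.3, 10.4]
opening: 0.16
finger_force: 89.2
[-2.71 -0.37 10.38] [0.45 0.54 0.37] [0.4882 0.1736 0.1427]
```

```bash
python3 -m inch '[{"slide":[-0.03,0,0.1],"turn":0,"grip":1},{"slide":[-0.03,0,0.2],"turn":0,"grip":1},{"slide":[-0.03,0,0.2],"turn":0,"grip":1},{"slide":[-0.03,0,0.2],"turn":0,"grip":1}]'; python3 f.py
```

```text
time: 12.5
eef_pos: [0.4883, 0.1737, 0.1417]
tcp_rot: [0.988, 0.151, 0.001, -0.0]
contact_force: [-3.9, 0.3, 14.0]
opening: 0.162
finger_force: 89.6
[-4.12 -0.29 14.28] [0.34 0.35 0.57] [0.4883 0.1736 0.1417]
```

```bash
python3 -m inch '[{"slide":[0,0,0.07],"turn":0,"grip":1},{"slide":[0,0,0.14],"turn":0,"grip":1},{"slide":[0,0,0.14],"turn":0,"grip":1},{"slide":[0,0,0.14],"turn":0,"grip":1}]'; python3 f.py; python3 - <<'E'
from h import *
p,d,K,M=cam("wrist")
cv2.imwrite("pics/w5.png",cv2.resize(p[150:350,180:340,::-1],(640,800))[:600])
E
```

```text
time: 13.2
eef_pos: [0.4885, 0.1737, 0.141]
tcp_rot: [0.988, 0.151, 0.001, -0.0]
contact_force: [-5.2, -1.3, 16.6]
opening: 0.166
finger_force: 89.8
[-4.9  -1.13 17.06] [0.35 0.37 0.27] [0.4885 0.1737 0.141 ]
```

View pics/w5.png

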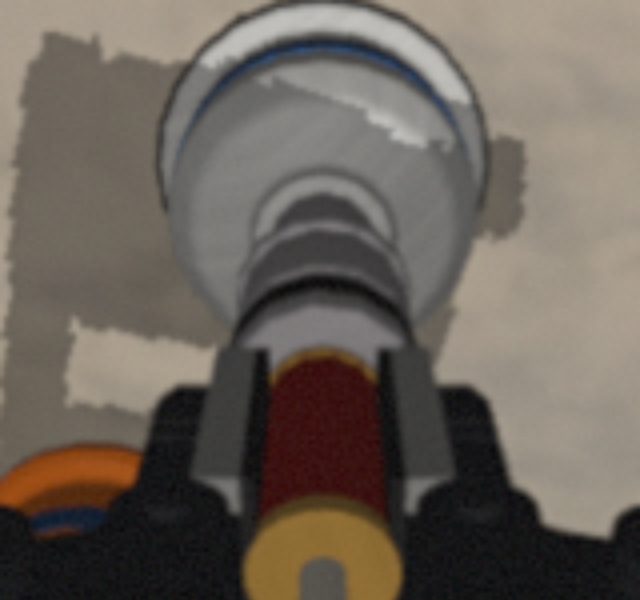

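The gauge sits straight over the stem and neck, with the rod button rising out of the barrel top at the lower edge of the crop. The press is about 18 N net of weight, so I'll hold it.

```bash
python3 -m inch '[{"slide":[0,0,0],"turn":0,"grip":1},{"slide":[0,0,0],"turn":0,"grip":1},{"slide":[0,0,0],"turn":0,"grip":1},{"slide":[0,0,0],"turn":0,"grip":1},{"slide":[0,0,0],"turn":0,"grip":1},{"slide":[0,0,0],"turn":0,"grip":1},{"slide":[0,0,0],"turn":0,"grip":1},{"slide":[0,0,0],"turn":0,"grip":1},{"slide":[0,0,0],"turn":0,"grip":1},{"slide":[0,0,0],"turn":0,"grip":1},{"slide":[0,0,0],"turn":0,"grip":1},{"slide":[0,0,0],"turn":0,"grip":1}]'; python3 - <<'E'
from m import *
s=ctrl.get_state();p,d,K,M=cam("wrist");P=wpts(d,K,M);e=s["eef_pos"]
cv2.imwrite("pics/w6.png",cv2.resize(p[220:370,180:340,::-1],(640,600)))
Q=near(P,(.4881,.1734),.006,e[2]+.03,e[2]+.09);print("rod top above grip",len(Q),np.sort(Q[:,2])[-5:]-e[2]-.0187)
Q=near(P,e[:2],.03,e[2]-.05,e[2]-.008);print("head zmin",np.sort(Q[:,2])[:5]-e[2])
E
python3 f.py;python3 f.py
```

```text
time: 14.75
eef_pos: [0.4884, 0.1737, 0.141]
tcp_rot: [0.988, 0.151, 0.001, -0.0]
contact_force: [-5.1, -0.3, 16.6]
opening: 0.167
finger_force: 89.8
rod top above grip 979 [0.03614554 0.03621927 0.03624243 0.03636032 0.036369  ]
head zmin [-0.04730561 -0.04640295 -0.04623665 -0.04618675 -0.04612818]
[-5.59 -0.92 16.75] [0.36 0.58 0.32] [0.4885 0.1737 0.141 ]
[-5.39 -0.69 16.72] [0.5  0.42 0.56] [0.4884 0.1737 0.141 ]
```

View pics/w6.png

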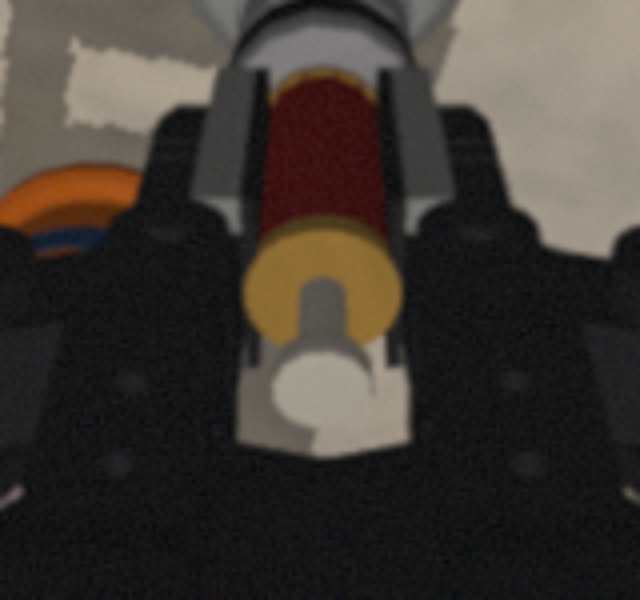

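The rod stands well out with its white button at (320,385), about 12 mm of travel. The press has held steady near 18 N for more than 2 s. Lifting off.

```bash
python3 -m inch '[{"slide":[0,0,0],"turn":0,"grip":1},{"slide":[0,0,0],"turn":0,"grip":1},{"slide":[0,0,-0.3],"turn":0,"grip":1},{"slide":[0,0,-0.8],"turn":0,"grip":1},{"slide":[0,0,-1.5],"turn":0,"grip":1},{"slide":[0,0,-2.5],"turn":0,"grip":1},{"slide":[0,0,-4],"turn":0,"grip":1},{"slide":[0,0,-6],"turn":0,"grip":1},{"slide":[0,0,-8],"turn":0,"grip":1},{"slide":[0,0,-10],"turn":0,"grip":1},{"slide":[0,0,-10.5],"turn":0,"grip":1},{"slide":[0,0,-10.5],"turn":0,"grip":1},{"slide":[0,0,-10.5],"turn":0,"grip":1}]'; python3 look.py w7
```

```text
time: 16.7
eef_pos: [0.4863, 0.1732, 0.2411]
tcp_rot: [0.988, 0.151, -0.001, -0.0]
contact_force: [-0.6, -0.1, -0.5]
opening: 0.167
finger_force: 88.8
body 144 (array([0.48738617, 0.1732535 ]), np.float64(0.0002870138396545))
stem 138 (array([0.48733711, 0.17324907]), np.float64(0.00037387362451713336))
pin 34 [0.48733101 0.17331791 0.13408803] 0.13598202828642442
head 676 (array([0.48578623, 0.17298501]), np.float64(0.0002647471876906417)) 0.20029365165130536
head 81 (array([0.48548869, 0.17279541]), np.float64(0.00026663470921853885)) 0.19438716035789122
head zmin [-0.04674229 -0.04618229 -0.04582894 -0.04579883 -0.04572037]
head lo [0.48567457 0.1729345 ]
head hi [0.48587181 0.1730169 ]
[0.486343   0.17322355 0.24112945] [-2.2e-03 -3.0e-04 -1.0e+00] [-0.5818672  -0.13529922 -0.4784361 ] 88.77026081085205 0.16686822597018944 [ 0.15 -0.07  1.95 -0.    1.27  1.41]
```

```bash
python3 -m inch '[{"slide":[-1,2.2,0],"turn":0,"grip":1},{"slide":[-2.5,5.4,0],"turn":0,"grip":1},{"slide":[-4,8.7,0],"turn":0,"grip":1},{"slide":[-5.5,11.9,0],"turn":0,"grip":1},{"slide":[-7,15.2,0],"turn":0,"grip":1},{"slide":[-8.5,18.4,0],"turn":0,"grip":1},{"slide":[-10,21.7,0],"turn":0,"grip":1},{"slide":[-11.3,24.5,0],"turn":0,"grip":1},{"slide":[-11.95,25.9,0],"turn":0,"grip":1},{"slide":[-11.95,25.9,2],"turn":0,"grip":1},{"slide":[-11.95,25.9,4],"turn":0,"grip":1},{"slide":[-11.95,25.9,6],"turn":0,"grip":1},{"slide":[-11.95,25.9,8],"turn":0,"grip":1},{"slide":[-11.95,25.9,8],"turn":0,"grip":1},{"slide":[-11.95,25.9,8],"turn":0,"grip":1},{"slide":[-11.95,25.9,8],"turn":0,"grip":1}]'
cat > look2.py <<'E'
from m import *
import sys
s=ctrl.get_state()
p,d,K,M=cam("wrist");cv2.imwrite(f"pics/{sys.argv[1]}.png",p[:,:,::-1])
P=wpts(d,K,M);e=s["eef_pos"]
Q=near(P,(.449,-.11),.055,.031,.038);print("stand",len(Q),cv2.minAreaRect(np.ascontiguousarray(Q[:,:2],np.float32)))
z0=e[2]-.0465
Q=near(P,e[:2],.03,z0+.006,z0+.036);print("head",len(Q),axis(Q,.014,e[:2]))
print(e,s["contact_force"])
E
python3 look2.py w8
```

```text
time: 18.35
eef_pos: [0.4511, -0.1098, 0.1634]
tcp_rot: [0.988, 0.151, 0.001, 0.0]
contact_force: [0.7, -0.4, -0.8]
opening: 0.162
finger_force: 88.5
stand 3344 ((0.4490325152873993, -0.1100425273180008), (0.07056311517953873, 0.07080183923244476), 55.26821517944336)
head 684 (array([ 0.4506396 , -0.11001748]), np.float64(0.0002413302676450548))
[ 0.45111501 -0.10978828  0.16337897] [ 0.7082097  -0.37743027 -0.81139429]
```

View pics/w8.png

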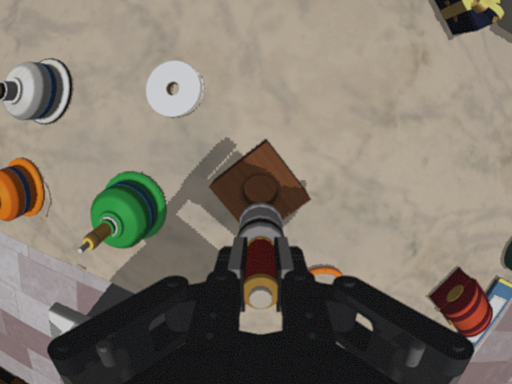

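The wrist view shows the empty hole at (260,188) ahead of the held gauge, which measures 1.6 mm off in x. Correcting that and lowering to just above the hole.

```bash
python3 -m inch '[{"slide":[-0.15,-0.05,1.5],"turn":0,"grip":1},{"slide":[-0.15,-0.05,3],"turn":0,"grip":1},{"slide":[-0.15,-0.05,4.5],"turn":0,"grip":1},{"slide":[-0.15,-0.05,6],"turn":0,"grip":1},{"slide":[-0.15,-0.05,7],"turn":0,"grip":1},{"slide":[-0.15,-0.05,7.4],"turn":0,"grip":1},{"slide":[-0.15,-0.05,7.4],"turn":0,"grip":1},{"slide":[-0.15,-0.05,7.4],"turn":0,"grip":1},{"slide":[-0.15,-0.05,7.4],"turn":0,"grip":1}]'; python3 look2.py w9
```

```text
time: 19.3
eef_pos: [0.4496, -0.1098, 0.0893]
tcp_rot: [0.988, 0.151, 0.001, 0.001]
contact_force: [-0.0, 0.1, -1.6]
opening: 0.167
finger_force: 88.5
stand 5474 ((0.44895699620246887, -0.11010613292455673), (0.07073032110929489, 0.07064344733953476), 55.31986999511719)
head 692 (array([ 0.44909581, -0.11005324]), np.float64(0.0002484866897411053))
[ 0.44959038 -0.10980613  0.08933619] [-0.01908408  0.11783762 -1.55352904]
```

```bash
python3 -m inch '[{"slide":[0,0,0.5],"turn":0,"grip":1},{"slide":[0,0,1],"turn":0,"grip":1},{"slide":[0,0,1.5],"turn":0,"grip":1},{"slide":[0,0,2],"turn":0,"grip":1},{"slide":[0,0,2.5],"turn":0,"grip":1},{"slide":[0,0,2.8],"turn":0,"grip":1},{"slide":[0,0,3],"turn":0,"grip":1},{"slide":[0,0,3.1],"turn":0,"grip":1},{"slide":[0,0,3.1],"turn":0,"grip":1},{"slide":[0,0,3.1],"turn":0,"grip":1}]'
```

```text
time: 20.35
eef_pos: [0.4491, -0.1096, 0.0576]
tcp_rot: [0.988, 0.151, 0.0, 0.0]
contact_force: [0.3, 0.2, -0.9]
opening: 0.162
finger_force: 88.5
```

```bash
python3 -m inch '[{"slide":[0,0,0.1],"turn":0,"grip":1},{"slide":[0,0,0.15],"turn":0,"grip":1},{"slide":[0,0,0.2],"turn":0,"grip":1},{"slide":[0,0,0.2],"turn":0,"grip":1},{"slide":[0,0,0.2],"turn":0,"grip":1}]'
```

```text
time: 20.85
eef_pos: [0.4495, -0.1097, 0.0568]
tcp_rot: [0.988, 0.151, 0.0, 0.0]
contact_force: [-2.3, 1.4, 8.1]
opening: 0.163
finger_force: 89.2
```

The gauge is home: contact at TCP 0.0568 m, the same height as at the grasp. Easing off, releasing and rising.

```bash
python3 -m inch '[{"slide":[0,0,-0.08],"turn":0,"grip":1},{"slide":[0,0,-0.08],"turn":0,"grip":1},{"slide":[0,0,-0.08],"turn":0,"grip":2},{"slide":[0,0,-0.08],"turn":0,"grip":3},{"slide":[0,0,-0.08],"turn":0,"grip":5},{"slide":[0,0,-0.08],"turn":0,"grip":7},{"slide":[0,0,-0.08],"turn":0,"grip":8.5},{"slide":[0,0,-0.08],"turn":0,"grip":8.5},{"slide":[0,0,-0.08],"turn":0,"grip":8.5},{"slide":[0,0,-0.08],"turn":0,"grip":8.5},{"slide":[0,0,-1],"turn":0,"grip":8.5},{"slide":[0,0,-4],"turn":0,"grip":8.5},{"slide":[0,0,-8],"turn":0,"grip":8.5},{"slide":[0,0,-12],"turn":0,"grip":8.5},{"slide":[0,0,-16],"turn":0,"grip":8.5},{"slide":[0,0,-17.5],"turn":0,"grip":8.5},{"slide":[0,0,-17.5],"turn":0,"grip":8.5},{"slide":[0,0,-17.5],"turn":0,"grip":8.5},{"slide":[0,0,-17.5],"turn":0,"grip":8.5}]' 30
python3 - <<'E'
from m import *
p,d,K,M=cam("wrist");cv2.imwrite("pics/w10.png",p[:,:,::-1])
P=wpts(d,K,M);g=(.449,-.11)
Q=near(P,g,.03,.0945,.12);print("button",len(Q),Q.mean(0) if len(Q) else "",Q[:,2].max() if len(Q) else "")
Q=near(P,g,.03,.056,.088);print("barrel",len(Q),axis(Q,.008,g) if len(Q)>5 else "")
Q=near(P,g,.06,.031,.038);print("top",cv2.minAreaRect(np.ascontiguousarray(Q[:,:2],np.float32)))
E
```

```text
time: 22.75
eef_pos: [0.4479, -0.109, 0.2286]
tcp_rot: [0.988, 0.151, -0.001, -0.001]
contact_force: [-1.0, -0.2, -0.7]
opening: 0.996
finger_force: 0.0
button 110 [ 0.44951116 -0.10990513  0.09738346] 0.09985761469326071
barrel 94 (array([ 0.44881424, -0.11016131]), np.float64(0.00012469925377443528))
top ((0.44923123717308044, -0.1101362407207489), (0.07082979381084442, 0.07070935517549515), 55.153541564941406)
```

View pics/w10.png

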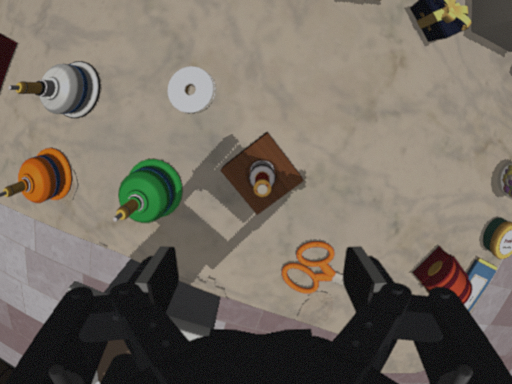

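The gauge stands upright and home in its stand at (262,180), at the same place and button height as at the start. Nothing else has moved.

```bash
python3 -c "from plant import ctrl; print(ctrl.sign_off())"
```

```text
the job is handed in; nothing more can be done
None
```

The flask still has pressure: held at about 18 N for over 2 s, the gauge's rod came out roughly 12 mm; the gauge is back upright and fully home in its stand, released, and the job was handed in at about 23 s.

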